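# Test the stop button of the board-sorting belt

## Task

Test the sorting belt's emergency stop: press the red mushroom button in until it latches, then twist it clockwise by pushing one of its wings round until it pops back up, and then push the blue reset button right in and let go. Work with the closed fingers as one fingertip: do not take the red button between the fingers, and leave the jar, the hard drive and the screwdriver where they are.

Things in the scene. Friction and masses are not known exactly. Their poses are not given: they have to be found in the camera images.
- station: Stop station: yellow box with grey foot, 110 x 110 x 55 mm high, screwed to the bench. Origin at the centre of its underside, z up. The red mushroom button stands in the middle of its top. Its x and y axes run along the box's sides.
- stop_top (a point): Centre of the flat top of the red mushroom head, 96 mm above the bench when up, 88 mm when latched. Moves and turns with the head. The cap is 54 mm across and 19 mm thick. Two red wings stick out from it, along +y (wing a) and -y (wing b) of this frame. White arrows on the cap show the release direction, clockwise from above.
- wing_a (a point): Middle (half-way up) of wing a, 42 mm from the button's axis, 11 mm below the cap's top; moves and turns with the head. Each wing is 12 mm wide, 12 mm tall and reaches out to 52 mm from the axis; its underside lies 17 mm below the cap's top, with free air below it down to the box lid (24 mm when up, 16 mm when latched).
- wing_b (a point): Middle (half-way up) of wing b, 42 mm from the axis of the red button, opposite wing a and just like it.
- stop (a joint): How far the red button is pushed in, m: 0 = up, 0.008 = fully in against a hard stop. It resists with about 6 N at first and less as it goes in (a force stop under 9 N may stop too soon); past about 5 mm it snaps down by itself and stays latched at 0.008 until twisted. Its hard stop is stiff: go no more than 9 mm below the top's first height.
- stop_head (a joint): Twist of the red button, rad, growing clockwise seen from above: 0 = rest, end stop at 1.1. A spring turns it back to 0 when let go. When latched, somewhere between 0.25 and 0.8 rad (later if rubbed hard) the button pops up by 8 mm; it takes about 0.12 N m (3 N at the middle of a wing). Keep turning until it is up.
- reset_top (a point): Centre of the top of the blue reset button, 30 mm across, standing on a grey 70 x 70 x 50 mm box fixed to the bench. 68 mm above the bench at rest; moves with the button.
- reset (a joint): How far the blue reset button is pushed in, m: 0 = up, 0.006 = fully in. Springs back when let go; fully in takes 5 N.
- jar: Jar of screws with a steel cap, 52 mm across, 70 mm high, loose; leave it alone. Origin at the centre of its underside.
- drive: Hard disk drive, 102 x 147 x 26 mm, loose, lying flat; leave it alone. Origin at the centre of its underside.
- driver: Screwdriver, about 0.2 m long, loose, lying on the bench; leave it alone. Its x axis runs along it, handle to -x.
Things that resemble listed ones, but are neither listed nor needed, are in the scene too. What is shaped like the station but black or turquoise is not meant.

How it is judged:
By the outcome, as a careful person would: the job done as asked, in the order asked, and still so for the second after the job is handed in, with the robot touching nothing.
It also fails if it takes over 51 s, if anything falls off the work surface, if the arm or the gripper's body presses on something with over 40 N, if the wrist force passes 120 N, or if a joint passes its speed limit or range.

## Robot

A 6-joint arm with a two-finger parallel gripper is mounted at the origin on the work surface. World frame = base frame: x ahead of the robot, y to its left, z up, the work surface at z = 0. Lengths are in m, angles in rad, forces in N, time in s.
With the tool pointing down it reaches from about 0.35 to 0.725 m from the base axis. Payload 6 kg.
Tool frame: the origin (TCP) lies midway between the tips of the shut fingers; the grasp point (between the pads) lies 19 mm behind it; x points along the fingers, y is the direction in which the jaws open and shut, and the axes are right-handed (so a half turn about x gives the same grasp; the last joint's range is limited). The gripper opens to 85 mm and grips with 20 to 120 N. Pads are 22 mm wide; open, the fingers measure 114 mm over their backs; the gripper's body (76 mm by 85 mm) begins 54 mm behind the grasp point. The pads swing forward as they close: fully open they stand 13 mm farther back than shut.
Start: joints at [-0.899, 0.04, 0.085, 0, -1.615, -0.334], TCP at [0.199, -0.566, 0.208] pointing down, gripper open.
Joint ranges: [-2.56, 2.56], [-1.29, 2.01], [-1.08, 1.49], [-3.29, 1.98], [-2.81, -0.18], [-2.99, 2.99]. Speed limits (rad/s): [2.57, 2.57, 3.01, 3.14, 3.14, 3.14].

## Interface

Orientations are given as a unit quaternion [x, y, z, w].
In Python, from workcell import robot, imaging gives the robot as it stands.
- The arm moves only by the tool servo_tool, never from a script. Its argument "increments" is a list of rows, each an object with "grip": the closure in counts, from 0 (fully open) to 255 (shut); "delta_pos": the shift along the tool's x, y, z in cm, a list of three; "spin": the turn about the tool's x in degrees. A call has 1 to 12 rows; each row shifts and turns the commanded pose from where the row before left it, along the tool's axes as they then stand; what a row does not reach is not made up. A row lasts 1/8 s, in which the tool goes at most 62.5 mm and 10.7 degrees, less where a joint would pass 70% of its speed; a pose out of reach is approached as far as the arm can. A call is refused whole if a number of a shift passes 6.25 or a number of a turn 10.7, either way. A call with a gripper value outside its range is refused whole. The fingers move at their own pace and stop on an object; the grip force is fixed at half the most. Time passes only in rows, so rows that do not move let the fingers close. It gives the time, the measured TCP pose, the force and the opening at its end, in the units of the state.
- robot.get_obs(): the state, without advancing time (a new reading comes with each control period).
- imaging.camera(name): name is "side" or "top"; returns (picture, depth): 420x560x3 uint8, red, green, blue; 420x560 float32, m along the optical axis (not along the pixel's ray), 0 where there is no reading.
- imaging.get_calibration(name): a dict with "camera_matrix" (3x3 intrinsics, pixels), "k1" (the pictures are not rectified: a ray, as slopes to the right and down, at radius r is drawn at 1 + k1 r^2 times it, then the intrinsics apply), "R" (3x3) and "t" (3): a world point X has camera coordinates R X + t. Camera axes: x right, y down, z forward; pixel columns grow to the right and rows downward; lengths in m; the calibration is good to about 2 mm. A picture is of the moment at which its call begins. get_calibration takes no time and is no camera call.
- robot.job_done(): hands the job in, once; it reports no verdict.
The state is a dict: "clock": time; "qpos": joint angles; "joint_velocities": joint speeds; "joint_torque": joint torques, N m; "tcp_pos": TCP position; "ee_rot": TCP orientation; "wrist_force": force on the tool from outside, world axes, zero at the start; "torque": the same for the moment, N m; "gripper_width": finger opening in m.
Only numpy, scipy, OpenCV 4.12 (cv2) and the standard library are available. Lean on these libraries where they do the work, as an engineer would, in place of code of your own. Each camera call takes 0.05 s, during which the arm holds its last target.

## Working session

There is one attempt and no reset: what is moved stays moved. The work goes in short steps, Python scripts to look and compute and a tool call to move; the robot and the scene stay as the last step left them, time stands still between calls to the robot, and variables do not carry over. Pictures are saved under pics/ and viewed, and the job is handed in when it is done.

Besides the shell and the picture viewer there is one more tool, called after "Emit:" as a command line: name --argument value ..., lists and objects as JSON in quotes. servo_tool: Moves the arm, as the interface text tells. Its arguments: {"type":"object","properties":{"increments":{"type":"array","items":{"type":"object","properties":{"grip":{"type":"number"},"delta_pos":{"type":"array","items":{"type":"number"}},"spin":{"type":"number"}}}}},"required":["increments"]}

```bash
mkdir -p pics; cat > h.py <<'E'
import numpy as np, cv2, json
from workcell import robot, imaging
def snap(n,f):
    p,d=imaging.camera(n); cv2.imwrite(f'pics/{f}.png',p[:,:,::-1]); np.save(f'pics/{f}.npy',d); return p,d
def world(n,u,v,d):
    c=imaging.get_calibration(n);K=np.array(c["camera_matrix"]);k1=c["k1"]
    R=np.array(c["R"]);t=np.array(c["t"])
    q=cv2.undistortPoints(np.array([[[u,v]]],float),K,np.array([k1,0,0,0,0.]))[0,0]
    return R.T@(np.array([q[0]*d,q[1]*d,d])-t)
def atz(n,u,v,z):
    a=world(n,u,v,0.);b=world(n,u,v,1.);s=(z-a[2])/(b[2]-a[2]);return a+s*(b-a)
E
python3 - <<'E'
from h import *
snap('top','t0');snap('side','s0');print(robot.get_obs())
for n in('top','side'):print(imaging.get_calibration(n))
E
```

```text
{'clock': 0.1, 'qpos': array([-8.99273996e-01,  4.07434677e-02,  8.39008112e-02, -3.91138741e-04,
       -1.61547405e+00, -3.33659650e-01]), 'joint_velocities': array([ 0.00052649, -0.00206301,  0.00191752,  0.00128829, -0.00103263,
       -0.00131865]), 'joint_torque': array([-4.24306258e-03, -3.69346726e+01,  3.48283660e+01,  6.95173368e+00,
       -4.58236726e-03, -1.28833921e-05]), 'tcp_pos': array([ 0.19881457, -0.56575797,  0.20718136]), 'ee_rot': array([-0.11835349,  0.69717774,  0.11942871,  0.69690202]), 'wrist_force': array([ 0.5293652 ,  0.23518622, -0.13745224]), 'torque': array([-0.00978916,  0.01246342,  0.02851081]), 'gripper_width': 0.0854961694511143}
{'camera_matrix': array([[523.80768161,   0.        , 278.79208429],
       [  0.        , 523.80768161, 212.8505056 ],
       [  0.        ,   0.        ,   1.        ]]), 'k1': -0.10067973050575565, 'R': array([[ 0.0031582 , -0.9999928 ,  0.00210447],
       [-0.98938416, -0.00343044, -0.14528322],
       [ 0.1452894 , -0.00162329, -0.98938787]]), 't': array([-0.10456336,  0.61335994,  1.50036336])}
{'camera_matrix': array([[484.99803936,   0.        , 285.73436848],
       [  0.        , 484.99803936, 205.49562246],
       [  0.        ,   0.        ,   1.        ]]), 'k1': -0.14029866179161204, 'R': array([[-0.97404199, -0.22571362, -0.01719182],
       [-0.1056013 ,  0.52025831, -0.84745481],
       [ 0.20022628, -0.82364109, -0.5305891 ]]), 't': array([0.58287001, 0.20559636, 1.15294735])}
```

View pics/t0.png

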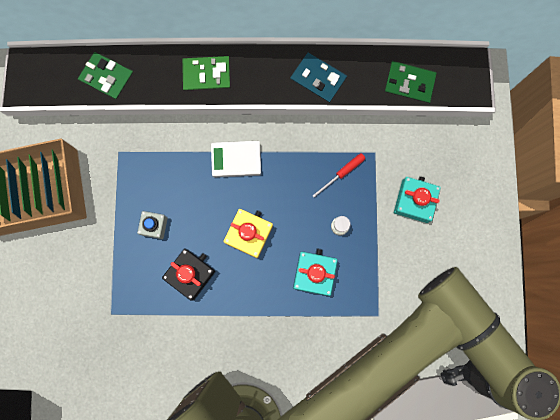

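View pics/s0.png

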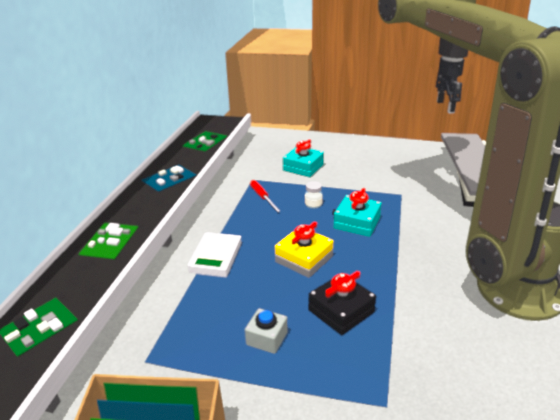

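```bash
python3 - <<'E'
from h import *
p=cv2.imread('pics/t0.png')
a=cv2.resize(p[190:275,205:290],(510,510),interpolation=cv2.INTER_CUBIC)
b=cv2.resize(p[205:245,130:175],(280,249),interpolation=cv2.INTER_CUBIC)
o=np.zeros((510,790,3),np.uint8);o[:,:510]=a;o[:249,510:]=b
q=cv2.imread('pics/s0.png');c=cv2.resize(q[215:280,270:340],(280,260),interpolation=cv2.INTER_CUBIC);o[250:510,510:]=c
cv2.imwrite('pics/z0.png',o)
d=np.load('pics/t0.npy')
for u,v in[(248,232),(240,240),(151,224)]:print(u,v,world('top',u,v,d[v,u]))
h=cv2.cvtColor(p,cv2.COLOR_BGR2HSV)
m=((h[...,0]<8)|(h[...,0]>172))&(h[...,1]>150)&(h[...,2]>90)
ys,xs=np.nonzero(m);k=(abs(xs-248)<30)&(abs(ys-232)<25);xs,ys=xs[k],ys[k]
W=np.array([world('top',x,y,d[y,x]) for x,y in zip(xs,ys)]);print(len(W),np.percentile(W[:,2],[5,50,95]))
T=W[W[:,2]>.09];print('top',len(T),T.mean(0),T.min(0),T.max(0))
c=T.mean(0)[:2]
r=W[(np.hypot(*(W[:,:2]-c).T)>.032)&(W[:,2]>.07)];print(np.round(r,3))
m=(h[...,0]>95)&(h[...,0]<125)&(h[...,2]>150)&(h[...,1]>120)
ys,xs=np.nonzero(m);k=(abs(xs-151)<14)&(abs(ys-224)<12);xs,ys=xs[k],ys[k]
W=np.array([world('top',x,y,d[y,x]) for x,y in zip(xs,ys)]);W=W[W[:,2]>.06];print('blue',len(W),W.mean(0),W.min(0),W.max(0))
E
```

```text
248 232 [ 0.55054209 -0.01548689  0.10001996]
240 240 [0.53199114 0.01015081 0.05474017]
151 224 [0.57568276 0.26860235 0.07214536]
252 [0.08673619 0.09418299 0.09919514]
top 205 [ 0.55141854 -0.01345092  0.10958141] [ 0.38919195 -0.10002299  0.090015  ] [0.57733663 0.0339069  1.57377227]
[[ 0.577  0.034  0.091]
 [ 0.577  0.031  0.089]
 [ 0.574  0.034  0.092]
 [ 0.575  0.032  0.085]
 [ 0.574  0.028  0.096]
 [ 0.575  0.025  0.089]
 [ 0.572  0.034  0.09 ]
 [ 0.572  0.031  0.089]
 [ 0.572  0.029  0.086]
 [ 0.571  0.025  0.093]
 [ 0.572  0.022  0.09 ]
 [ 0.572  0.02   0.089]
 [ 0.571  0.016  0.095]
 [ 0.569  0.028  0.088]
 [ 0.568  0.025  0.095]
 [ 0.569  0.022  0.09 ]
 [ 0.569  0.019  0.092]
 [ 0.569  0.017  0.085]
 [ 0.389 -0.1    1.574]
 [ 0.566  0.025  0.091]
 [ 0.566  0.022  0.092]
 [ 0.566  0.019  0.093]
 [ 0.566  0.017  0.087]
 [ 0.563  0.02   0.087]
 [ 0.564  0.017  0.085]
 [ 0.389 -0.1    1.574]
 [ 0.543 -0.046  0.089]
 [ 0.54  -0.044  0.095]
 [ 0.54  -0.046  0.089]
 [ 0.54  -0.049  0.093]
 [ 0.54  -0.052  0.089]
 [ 0.537 -0.044  0.091]
 [ 0.537 -0.047  0.098]
 [ 0.537 -0.049  0.091]
 [ 0.538 -0.052  0.089]
 [ 0.538 -0.055  0.089]
 [ 0.534 -0.044  0.097]
 [ 0.535 -0.046  0.088]
 [ 0.535 -0.049  0.089]
 [ 0.535 -0.052  0.088]
 [ 0.534 -0.055  0.093]
 [ 0.535 -0.058  0.09 ]
 [ 0.532 -0.049  0.093]
 [ 0.532 -0.052  0.092]
 [ 0.532 -0.055  0.092]]
blue 78 [0.57651066 0.27153189 0.09097202] [ 0.38919195 -0.10002299  0.06429343] [0.59256801 0.29004501 1.57377227]
```

View pics/z0.png

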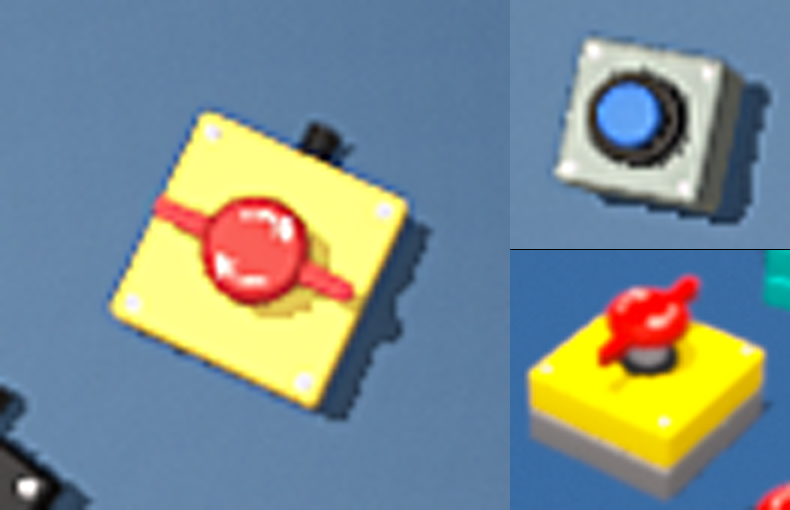

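```bash
python3 - <<'E'
from h import *
from scipy.spatial.transform import Rotation as Ro
f=lambda x,y:(205+(x+.5)/6-.5,190+(y+.5)/6-.5)
cap=atz('top',*f(254,250),.087);print('cap',cap)
for x,y in((155,206),(354,292)):
  print('wing',atz('top',*f(x,y),.087))
cs=[atz('top',*f(x,y),.055) for x,y in((205,112),(407,204),(316,408),(111,310))]
print(np.round(cs,4),np.mean(cs,0))
for i in range(4):
  e=cs[(i+1)%4]-cs[i];print(np.hypot(*e[:2]),np.degrees(np.arctan2(e[1],e[0])))
s=280/45
print('blue',atz('top',130+(628-510+.5)/s-.5,205+(116+.5)/s-.5,.068))
# box corners of blue in crop
bs=[atz('top',130+(x-510+.5)/s-.5,205+(y+.5)/s-.5,.05) for x,y in((587,38),(727,63),(700,207),(556,177))];print(np.mean(bs,0))
# side view
g=lambda x,y:(270+(x-510+.5)/4-.5,215+(y-250+.5)/4-.5)
print('side cap',atz('side',*g(648,318),.087))
o=robot.get_obs();print(Ro.from_quat(o['ee_rot']).as_matrix().round(4))
E
```

```text
cap [ 0.55410896 -0.01162089  0.087     ]
wing [0.57503041 0.03588591 0.087     ]
wing [ 0.53422463 -0.05935936  0.087     ]
[[ 0.6255  0.0151  0.055 ]
 [ 0.5805 -0.084   0.055 ]
 [ 0.481  -0.0405  0.055 ]
 [ 0.5281  0.0594  0.055 ]] [ 0.5537664  -0.01251334  0.055     ]
0.10880706765301627 -114.43167269835934
0.10850200356033952 156.38910615039785
0.11044359134087739 64.77845353159196
0.1069683788997664 -24.470109195887847
blue [0.57844552 0.27694618 0.068     ]
[0.57833696 0.27448372 0.05      ]
side cap [ 0.5522493  -0.01403315  0.087     ]
[[-6.000e-04 -3.315e-01  9.435e-01]
 [ 1.400e-03  9.435e-01  3.315e-01]
 [-1.000e+00  1.600e-03 -1.000e-04]]
```

Emit:
servo_tool --increments '[{"grip":255,"delta_pos":[0,1,1.3],"spin":0},{"grip":255,"delta_pos":[0,2.5,3.2],"spin":0},{"grip":255,"delta_pos":[0,2.5,3.2],"spin":0},{"grip":255,"delta_pos":[0,2.5,3.2],"spin":0},{"grip":255,"delta_pos":[0,2.5,3.2],"spin":0},{"grip":255,"delta_pos":[0,2.5,3.2],"spin":0},{"grip":255,"delta_pos":[0,2.5,3.2],"spin":0},{"grip":255,"delta_pos":[0,2.5,3.2],"spin":0},{"grip":255,"delta_pos":[0,2.5,3.2],"spin":0},{"grip":255,"delta_pos":[0,2.5,3.2],"spin":0},{"grip":255,"delta_pos":[0,2.5,3.2],"spin":0},{"grip":255,"delta_pos":[0,2.5,3.2],"spin":0}]'

```text
clock: 1.6
tcp_pos: [0.4491, -0.1743, 0.2081]
ee_rot: [-0.119, 0.697, 0.119, 0.697]
wrist_force: [0.1, -0.6, -0.3]
gripper_width: -0.0002
```

Emit:
servo_tool --increments '[{"grip":255,"delta_pos":[0,2,2.55],"spin":0},{"grip":255,"delta_pos":[0,2,2.55],"spin":0},{"grip":255,"delta_pos":[0,2,2.55],"spin":0},{"grip":255,"delta_pos":[0,2,2.55],"spin":0},{"grip":255,"delta_pos":[0,2,2.55],"spin":0},{"grip":255,"delta_pos":[0,1.9,2.55],"spin":0},{"grip":255,"delta_pos":[2.5,0,0],"spin":0},{"grip":255,"delta_pos":[2.5,0,0],"spin":0},{"grip":255,"delta_pos":[2.5,0,0],"spin":0},{"grip":255,"delta_pos":[1.5,0,0],"spin":0},{"grip":255,"delta_pos":[0,0,0],"spin":0},{"grip":255,"delta_pos":[0,0,0],"spin":0}]'

```text
clock: 3.1
tcp_pos: [0.5542, -0.0132, 0.1194]
ee_rot: [-0.119, 0.696, 0.119, 0.698]
wrist_force: [-0.2, -0.3, -0.6]
gripper_width: -0.0001
```

```bash
python3 - <<'E'
from h import *
p,_=snap('top','t1');q,_=snap('side','s1')
o=np.zeros((400,800,3),np.uint8)
o[:,:400]=cv2.resize(p[180:280,200:300],(400,400),interpolation=3);o[:,400:]=cv2.resize(q[190:290,250:350],(400,400),interpolation=3)
cv2.imwrite('pics/z1.png',o[:,:,::-1]);print(robot.get_obs()['tcp_pos'],robot.get_obs()['wrist_force'])
E
```

```text
[ 0.55425806 -0.01313465  0.11940255] [-0.59061938  0.6033198   0.34901263]
```

View pics/z1.png

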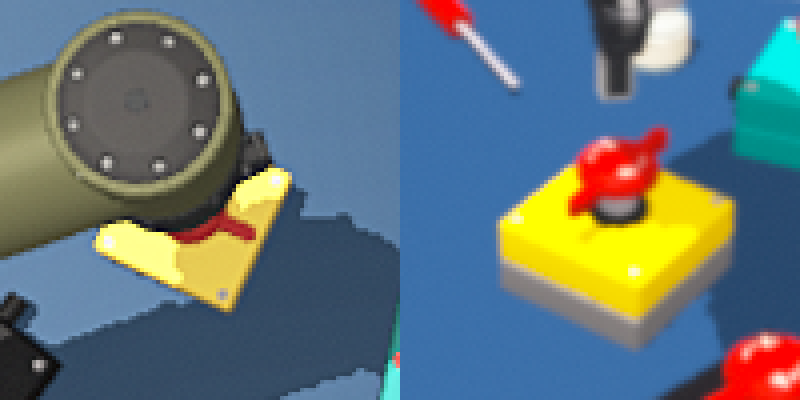

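Emit:
servo_tool --increments '[{"grip":255,"delta_pos":[1.0,0,0],"spin":0},{"grip":255,"delta_pos":[0.9,0,0],"spin":0},{"grip":255,"delta_pos":[0.2,0,0],"spin":0},{"grip":255,"delta_pos":[0.2,0,0],"spin":0},{"grip":255,"delta_pos":[0.2,0,0],"spin":0},{"grip":255,"delta_pos":[0,0,0],"spin":0}]'

```text
clock: 3.95
tcp_pos: [0.5537, -0.0132, 0.0931]
ee_rot: [-0.119, 0.697, 0.119, 0.697]
wrist_force: [-0.1, 0.3, 0.1]
gripper_width: -0.0002
```

Emit:
servo_tool --increments '[{"grip":255,"delta_pos":[0.1,0,0],"spin":0},{"grip":255,"delta_pos":[0.1,0,0],"spin":0}]'

```text
clock: 4.2
tcp_pos: [0.5538, -0.0132, 0.0911]
ee_rot: [-0.119, 0.697, 0.119, 0.697]
wrist_force: [-0.9, -0.0, -0.0]
gripper_width: -0.0004
```

```bash
python3 - <<'E'
from h import *
q,_=snap('side','s2')
cv2.imwrite('pics/z2.png',cv2.resize(q[190:270,270:350],(640,640),interpolation=3)[:,:,::-1]);print(robot.get_obs()['tcp_pos'],robot.get_obs()['wrist_force'])
E
```

```text
[ 0.55363817 -0.01318456  0.09091495] [-0.13536729 -0.2161588   0.24167751]
```

View pics/z2.png

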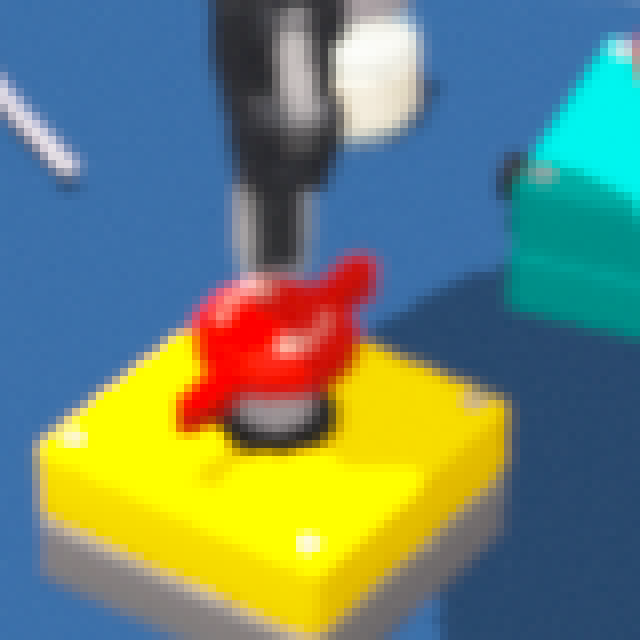

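```bash
python3 - <<'E'
from h import *
d=np.load('pics/s2.npy')
def proj(n,X):
    c=imaging.get_calibration(n)
    return cv2.projectPoints(np.array([X],float),cv2.Rodrigues(np.array(c["R"]))[0],np.array(c["t"]),np.array(c["camera_matrix"]),np.array([c["k1"],0,0,0,0.]))[0][0,0]
for X in([.5537,-.0132,.091],[.554,-.012,.096],[.554,-.012,.077]):
  u=proj('side',X);print(X,u,(u-[270,190])*8)
for v in range(215,242,2):
  print(v,[tuple((1000*world('side',u,v,d[v,u])).round().astype(int)) for u in (300,302,304,306,308)])
E
```

```text
[0.5537, -0.0132, 0.091] [303.50366719 230.45090998] [268.0293375 323.6072798]
[0.554, -0.012, 0.096] [303.29920756 229.08029786] [266.39366047 312.64238286]
[0.554, -0.012, 0.077] [303.28058757 235.21243627] [266.24470053 361.69949013]
215 [(np.int64(561), np.int64(-4), np.int64(143)), (np.int64(555), np.int64(0), np.int64(146)), (np.int64(551), np.int64(-3), np.int64(144)), (np.int64(545), np.int64(2), np.int64(149)), (np.int64(543), np.int64(-14), np.int64(139))]
217 [(np.int64(560), np.int64(-1), np.int64(139)), (np.int64(555), np.int64(1), np.int64(141)), (np.int64(550), np.int64(-1), np.int64(140)), (np.int64(545), np.int64(0), np.int64(141)), (np.int64(543), np.int64(-15), np.int64(132))]
219 [(np.int64(561), np.int64(-3), np.int64(132)), (np.int64(555), np.int64(0), np.int64(134)), (np.int64(550), np.int64(-1), np.int64(134)), (np.int64(545), np.int64(-2), np.int64(134)), (np.int64(541), np.int64(-6), np.int64(132))]
221 [(np.int64(561), np.int64(-3), np.int64(125)), (np.int64(555), np.int64(-2), np.int64(127)), (np.int64(550), np.int64(-1), np.int64(128)), (np.int64(546), np
[... 1687 characters left out ...]
np.int64(96))]
237 [(np.int64(557), np.int64(14), np.int64(89)), (np.int64(552), np.int64(14), np.int64(90)), (np.int64(547), np.int64(15), np.int64(91)), (np.int64(542), np.int64(15), np.int64(92)), (np.int64(538), np.int64(9), np.int64(89))]
239 [(np.int64(557), np.int64(13), np.int64(82)), (np.int64(552), np.int64(16), np.int64(85)), (np.int64(547), np.int64(12), np.int64(84)), (np.int64(541), np.int64(17), np.int64(87)), (np.int64(538), np.int64(7), np.int64(81))]
241 [(np.int64(561), np.int64(-4), np.int64(63)), (np.int64(554), np.int64(6), np.int64(71)), (np.int64(550), np.int64(0), np.int64(68)), (np.int64(545), np.int64(-3), np.int64(66)), (np.int64(541), np.int64(-7), np.int64(64))]
```

```bash
python3 - <<'E'
from h import *
def proj(n,X):
    c=imaging.get_calibration(n)
    return cv2.projectPoints(np.array([X],float),cv2.Rodrigues(np.array(c["R"]))[0],np.array(c["t"]),np.array(c["camera_matrix"]),np.array([c["k1"],0,0,0,0.]))[0][0,0]
for z in(.11,.115,.12,.125):print(z,proj('side',[.553,-.001,z]),proj('side',[.553,-.013,z]))
q=cv2.imread('pics/s2.png');print(q[216:232,304].tolist())
q=cv2.imread('pics/s1.png');print(q[206:222,304].tolist())
d1=np.load('pics/s1.npy')
for v in range(206,222,2):print(v,(1000*world('side',304,v,d1[v,304])).round())
q=cv2.imread('pics/s0.png');cv2.imwrite('pics/z3.png',cv2.resize(q[30:130,400:500],(600,600),interpolation=3))
for z in(.208,.22,.235):print(proj('side',[.199,-.566,z]),(proj('side',[.199,-.566,z])-[400,30])*6)
E
```

```text
0.11 [302.84024536 226.98218894] [303.78181347 224.31949267]
0.115 [302.84402737 225.32352519] [303.78756706 222.6682468 ]
0.12 [302.84776967 223.65733584] [303.79328699 221.00959579]
0.125 [302.8514716  221.98358631] [303.7989726  219.34350623]
[[55, 52, 52], [51, 49, 47], [51, 48, 48], [52, 50, 49], [51, 49, 48], [54, 51, 50], [65, 61, 62], [93, 90, 102], [108, 103, 155], [81, 84, 196], [59, 66, 206], [29, 39, 207], [13, 19, 208], [7, 16, 220], [0, 11, 243], [25, 39, 253]]
[[51, 48, 47], [51, 48, 48], [52, 50, 49], [51, 49, 48], [51, 49, 48], [52, 49, 47], [56, 52, 51], [87, 85, 86], [143, 132, 128], [165, 124, 95], [169, 113, 64], [169, 112, 60], [170, 111, 60], [170, 112, 61], [170, 112, 60], [169, 112, 60]]
206 [551.  -5. 169.]
208 [551.  -4. 165.]
210 [551.  -3. 159.]
212 [551.  -4. 153.]
214 [552.  -8. 144.]
216 [ 592. -213.    1.]
218 [ 590. -203.    1.]
220 [ 587. -188.    4.]
[443.21740553 117.68702139] [259.30443319 526.12212836]
[443.72268325 114.23802929] [262.33609952 505.42817576]
[444.35570586 109.89384237] [266.13423517 479.36305419]
```

View pics/z3.png

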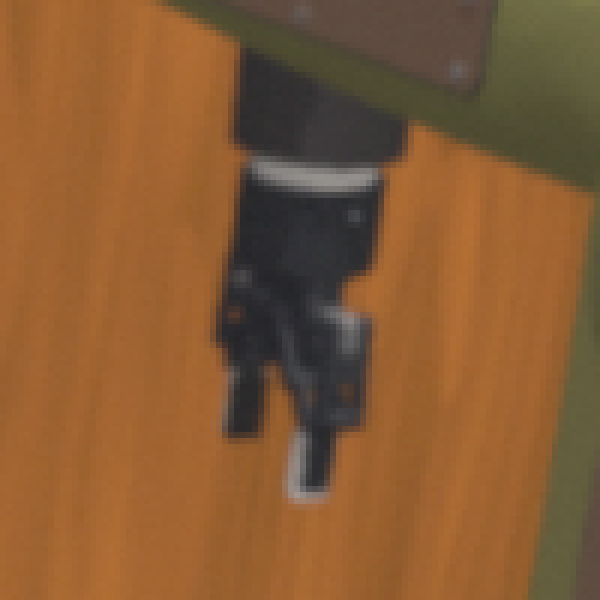

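Emit:
servo_tool --increments '[{"grip":255,"delta_pos":[0.5,0,0],"spin":0},{"grip":255,"delta_pos":[0.4,0,0],"spin":0},{"grip":255,"delta_pos":[0.2,0,0],"spin":0},{"grip":255,"delta_pos":[0.2,0,0],"spin":0}]'

```text
clock: 4.75
tcp_pos: [0.5537, -0.0132, 0.0779]
ee_rot: [-0.119, 0.697, 0.119, 0.697]
wrist_force: [-0.4, -0.5, -0.0]
gripper_width: 0.0005
```

```bash
python3 - <<'E'
from h import *
q,_=snap('side','s3')
cv2.imwrite('pics/z4.png',cv2.resize(q[190:270,270:350],(640,640),interpolation=3)[:,:,::-1]);print(robot.get_obs()['tcp_pos'],robot.get_obs()['wrist_force'])
E
```

```text
[ 0.55357022 -0.01322232  0.07766027] [ 0.21795363  0.23205427 -0.28162337]
```

View pics/z4.png

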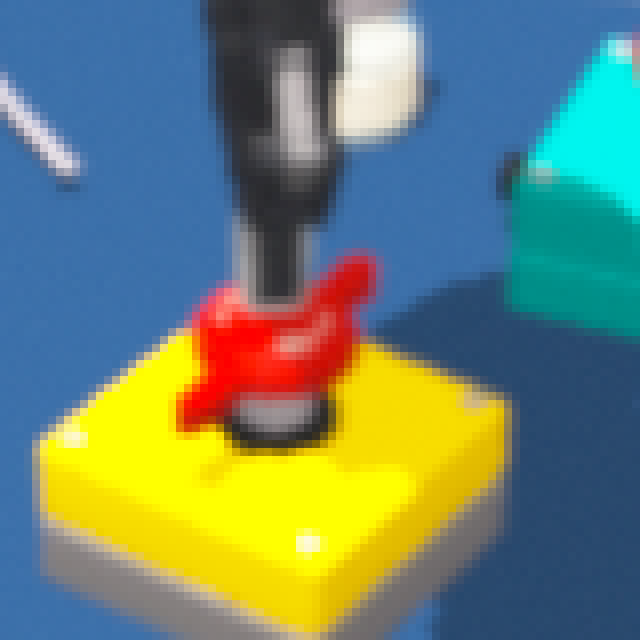

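Emit:
servo_tool --increments '[{"grip":255,"delta_pos":[0.2,0,0],"spin":0},{"grip":255,"delta_pos":[0.2,0,0],"spin":0},{"grip":255,"delta_pos":[0,0,0],"spin":0}]'

```text
clock: 5.18
tcp_pos: [0.5536, -0.0132, 0.0739]
ee_rot: [-0.119, 0.697, 0.119, 0.697]
wrist_force: [-0.9, -0.1, -0.5]
gripper_width: 0.0003
```

Emit:
servo_tool --increments '[{"grip":255,"delta_pos":[0.2,0,0],"spin":0},{"grip":255,"delta_pos":[0,0,0],"spin":0}]'

```text
clock: 5.42
tcp_pos: [0.554, -0.0133, 0.073]
ee_rot: [-0.119, 0.697, 0.119, 0.697]
wrist_force: [-1.2, -0.0, 4.7]
gripper_width: -0.0004
```

Emit:
servo_tool --increments '[{"grip":255,"delta_pos":[0.15,0,0],"spin":0},{"grip":255,"delta_pos":[0,0,0],"spin":0}]'

```text
clock: 5.68
tcp_pos: [0.554, -0.0133, 0.0715]
ee_rot: [-0.119, 0.697, 0.119, 0.697]
wrist_force: [-1.8, 0.6, 5.2]
gripper_width: -0.0
```

Emit:
servo_tool --increments '[{"grip":255,"delta_pos":[0.15,0,0],"spin":0},{"grip":255,"delta_pos":[0.15,0,0],"spin":0},{"grip":255,"delta_pos":[0,0,0],"spin":0}]'

```text
clock: 6.05
tcp_pos: [0.5532, -0.0132, 0.0667]
ee_rot: [-0.119, 0.698, 0.119, 0.697]
wrist_force: [0.1, 0.5, 0.1]
gripper_width: -0.0
```

Emit:
servo_tool --increments '[{"grip":255,"delta_pos":[0.15,0,0],"spin":0},{"grip":255,"delta_pos":[0,0,0],"spin":0}]'

```text
clock: 6.3
tcp_pos: [0.5534, -0.0132, 0.0656]
ee_rot: [-0.119, 0.697, 0.119, 0.697]
wrist_force: [0.6, 0.7, -0.2]
gripper_width: -0.0002
```

Emit:
servo_tool --increments '[{"grip":255,"delta_pos":[-1,0,0],"spin":0},{"grip":255,"delta_pos":[-2,0,0],"spin":0},{"grip":255,"delta_pos":[-2,0,0],"spin":0},{"grip":255,"delta_pos":[0,0,0],"spin":-9},{"grip":255,"delta_pos":[0,0,0],"spin":-9},{"grip":255,"delta_pos":[0,0,0],"spin":-9},{"grip":255,"delta_pos":[0,0,0],"spin":-9},{"grip":255,"delta_pos":[0,0,0],"spin":-9},{"grip":255,"delta_pos":[0,1.6,2.3],"spin":0},{"grip":255,"delta_pos":[0,1.6,2.3],"spin":0},{"grip":255,"delta_pos":[0,0,0],"spin":0}]'

```text
clock: 7.68
tcp_pos: [0.5451, 0.0435, 0.1178]
ee_rot: [-0.377, 0.597, 0.377, 0.599]
wrist_force: [0.5, -0.2, -0.6]
gripper_width: 0.0002
```

```bash
python3 - <<'E'
from h import *
from scipy.spatial.transform import Rotation as Ro
q,d=snap('side','s4')
cv2.imwrite('pics/z5.png',cv2.resize(q[190:270,270:350],(640,640),interpolation=3)[:,:,::-1]);o=robot.get_obs();print(o['tcp_pos'],o['wrist_force'],o['qpos'].round(2));print(Ro.from_quat(o['ee_rot']).as_matrix().round(3))
for v in (222,225,228,231,234,237,240):print(v,[(1000*world('side',u,v,d[v,u])).round().astype(int).tolist() for u in (294,297,300,303,306,309)])
E
```

```text
[0.54512806 0.04270763 0.11756638] [-0.8136079  -0.24670892 -0.39015529] [ 0.45 -0.1  -0.21  0.   -1.45 -0.89]
[[ 0.002 -0.902  0.431]
 [ 0.001  0.431  0.902]
 [-1.    -0.001  0.001]]
222 [[614, -173, 3], [558, 44, 154], [549, 54, 162], [541, 56, 164], [535, 53, 163], [571, -184, 1]]
225 [[611, -160, 2], [603, -163, 0], [549, 56, 154], [541, 56, 155], [535, 50, 152], [569, -173, -1]]
228 [[607, -142, 4], [583, -73, 54], [549, 53, 144], [542, 53, 145], [550, -28, 89], [543, -30, 88]]
231 [[588, -58, 53], [570, -9, 90], [562, -11, 89], [555, -15, 87], [548, -16, 88], [541, -20, 87]]
234 [[576, -2, 85], [568, -1, 86], [560, 2, 90], [552, 0, 89], [545, -4, 88], [538, -3, 89]]
237 [[574, 6, 81], [566, 9, 85], [558, 9, 86], [550, 12, 89], [543, 10, 88], [537, 2, 84]]
240 [[570, 24, 85], [563, 20, 84], [557, 17, 82], [549, 16, 83], [543, 10, 80], [535, 8, 79]]
```

View pics/z5.png

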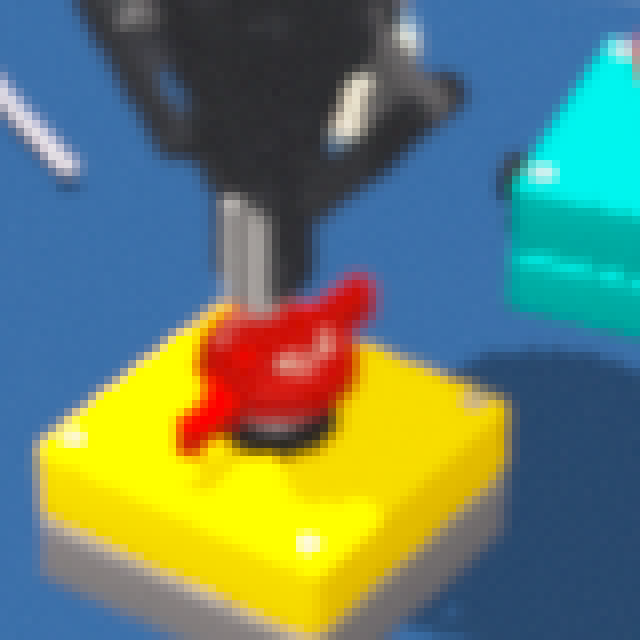

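Emit:
servo_tool --increments '[{"grip":255,"delta_pos":[2,0,0],"spin":0},{"grip":255,"delta_pos":[2,0,0],"spin":0},{"grip":255,"delta_pos":[1.5,0,0],"spin":0},{"grip":255,"delta_pos":[1,0,0],"spin":0},{"grip":255,"delta_pos":[0.8,0,0],"spin":0},{"grip":255,"delta_pos":[0,0,0],"spin":0},{"grip":255,"delta_pos":[0,0,0],"spin":0}]'

```text
clock: 8.6
tcp_pos: [0.5452, 0.0422, 0.0438]
ee_rot: [-0.377, 0.598, 0.376, 0.599]
wrist_force: [0.1, 0.5, 0.4]
gripper_width: 0.0003
```

```bash
python3 - <<'E'
from h import *
q,d=snap('side','s5')
cv2.imwrite('pics/z6.png',cv2.resize(q[190:270,270:350],(640,640),interpolation=3)[:,:,::-1]);o=robot.get_obs();print(o['tcp_pos'],o['wrist_force'])
E
```

```text
[0.54517616 0.04224978 0.04380167] [ 0.60401154 -0.59881605  0.56974867]
```

View pics/z6.png

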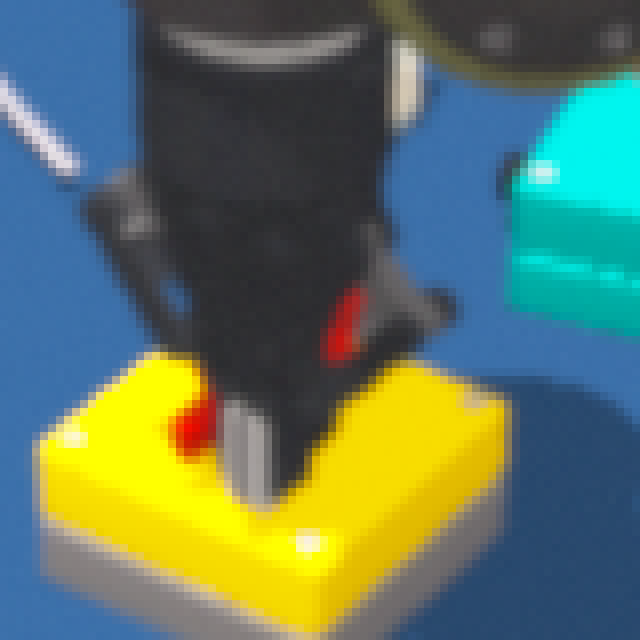

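Emit:
servo_tool --increments '[{"grip":255,"delta_pos":[0,-0.3,0],"spin":0},{"grip":255,"delta_pos":[0,-0.3,0],"spin":0},{"grip":255,"delta_pos":[0,-0.3,0],"spin":0},{"grip":255,"delta_pos":[0,0,0],"spin":0}]'

```text
clock: 9.15
tcp_pos: [0.553, 0.0381, 0.043]
ee_rot: [-0.376, 0.599, 0.377, 0.598]
wrist_force: [0.1, -0.2, -0.7]
gripper_width: 0.0001
```

Emit:
servo_tool --increments '[{"grip":255,"delta_pos":[0,-0.2,0],"spin":0},{"grip":255,"delta_pos":[0,-0.2,0],"spin":0},{"grip":255,"delta_pos":[0,0,0],"spin":0}]'

```text
clock: 9.52
tcp_pos: [0.5565, 0.0367, 0.043]
ee_rot: [-0.376, 0.598, 0.377, 0.599]
wrist_force: [-1.6, 2.6, 0.4]
gripper_width: -0.0
```

Emit:
servo_tool --increments '[{"grip":255,"delta_pos":[0,-0.48,0.16],"spin":6},{"grip":255,"delta_pos":[0,-0.48,0.16],"spin":6},{"grip":255,"delta_pos":[0,-0.48,0.16],"spin":6},{"grip":255,"delta_pos":[0,-0.48,0.16],"spin":6},{"grip":255,"delta_pos":[0,0,0],"spin":0}]'

```text
clock: 10.15
tcp_pos: [0.5759, 0.031, 0.043]
ee_rot: [-0.244, 0.664, 0.244, 0.664]
wrist_force: [-1.1, 2.0, 0.8]
gripper_width: 0.0
```

Emit:
servo_tool --increments '[{"grip":255,"delta_pos":[0,-0.48,0.16],"spin":6},{"grip":255,"delta_pos":[0,-0.48,0.16],"spin":6},{"grip":255,"delta_pos":[0,0,0],"spin":0}]'

```text
clock: 10.52
tcp_pos: [0.5843, 0.0251, 0.0432]
ee_rot: [-0.174, 0.685, 0.174, 0.686]
wrist_force: [0.0, 0.1, 1.1]
gripper_width: -0.0001
```

```bash
python3 - <<'E'
from h import *
q,d=snap('side','s6');p,_=snap('top','t6')
o_=np.zeros((400,800,3),np.uint8)
o_[:,400:]=cv2.resize(p[180:280,200:300],(400,400),interpolation=3);o_[:,:400]=cv2.resize(q[190:270,270:350],(400,400),interpolation=3)
cv2.imwrite('pics/z7.png',o_[:,:,::-1]);o=robot.get_obs();print(o['tcp_pos'],o['wrist_force'],o['torque'])
E
```

```text
[0.58410597 0.02514201 0.04313501] [-0.00452359  1.40547495 -0.54726672] [ 0.29082594 -0.07376385 -0.05212549]
```

View pics/z7.png

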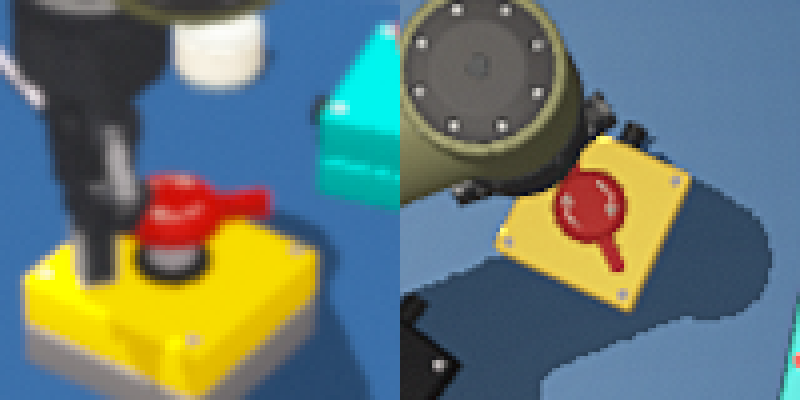

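Emit:
servo_tool --increments '[{"grip":255,"delta_pos":[0,0.48,0.16],"spin":-6},{"grip":255,"delta_pos":[0,0.48,-0.1],"spin":-6},{"grip":255,"delta_pos":[0,0.48,-0.1],"spin":-6},{"grip":255,"delta_pos":[0,0.48,-0.1],"spin":-6},{"grip":255,"delta_pos":[0,0.48,-0.1],"spin":-6},{"grip":255,"delta_pos":[0,0.48,-0.1],"spin":-6},{"grip":255,"delta_pos":[0,0.5,0],"spin":0},{"grip":255,"delta_pos":[0,0.5,0.3],"spin":0},{"grip":255,"delta_pos":[0,0.3,0.3],"spin":0},{"grip":255,"delta_pos":[-2,0,0],"spin":0},{"grip":255,"delta_pos":[-3,0,0],"spin":0},{"grip":255,"delta_pos":[-3,0,0],"spin":0}]'

```text
clock: 12.12
tcp_pos: [0.5534, 0.0542, 0.1239]
ee_rot: [-0.376, 0.599, 0.376, 0.598]
wrist_force: [1.3, 0.0, 0.1]
gripper_width: 0.0002
```

```bash
python3 - <<'E'
from h import *
q,d=snap('side','s7')
cv2.imwrite('pics/z8.png',cv2.resize(q[190:270,270:350],(640,640),interpolation=3)[:,:,::-1]);o=robot.get_obs();print(o['tcp_pos'],o['wrist_force'])
for v in (231,234,237,240):print(v,[(1000*world('side',u,v,d[v,u])).round().astype(int).tolist() for u in (300,303,306,309)])
E
```

```text
[0.55547971 0.05417545 0.12902835] [ 1.0564843  -0.65675589  5.58072526]
231 [[561, -4, 94], [554, -7, 94], [545, -2, 98], [538, -4, 98]]
234 [[558, 9, 95], [550, 13, 99], [543, 7, 96], [536, 5, 95]]
237 [[556, 18, 92], [549, 15, 91], [543, 10, 89], [536, 3, 85]]
240 [[561, -3, 67], [551, 4, 74], [545, -2, 70], [540, -17, 60]]
```

View pics/z8.png

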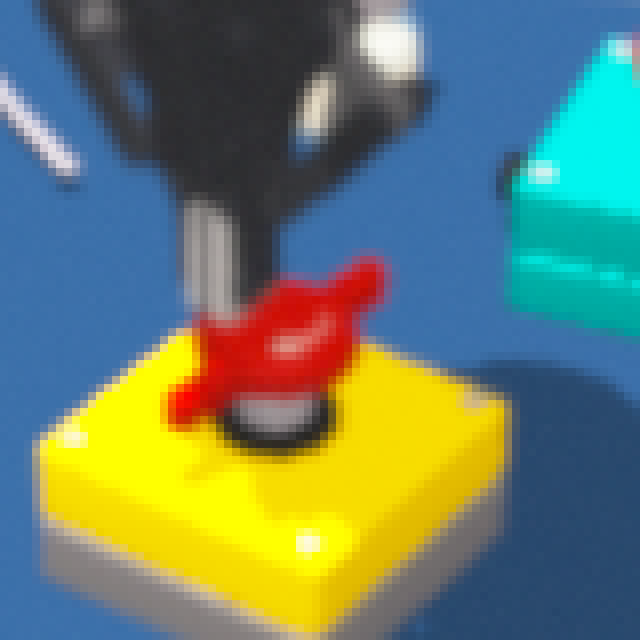

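Emit:
servo_tool --increments '[{"grip":255,"delta_pos":[0,0.5,1.5],"spin":0},{"grip":255,"delta_pos":[0,1.2,3.3],"spin":0},{"grip":255,"delta_pos":[0,1.2,3.3],"spin":0},{"grip":255,"delta_pos":[0,1.2,3.3],"spin":0},{"grip":255,"delta_pos":[0,1.2,3.3],"spin":0},{"grip":255,"delta_pos":[0,1.2,3.3],"spin":0},{"grip":255,"delta_pos":[0,1.0,3.0],"spin":0},{"grip":255,"delta_pos":[2,0,0],"spin":0},{"grip":255,"delta_pos":[2,0,0],"spin":0},{"grip":255,"delta_pos":[0,0,0],"spin":0},{"grip":255,"delta_pos":[0,0,0],"spin":0}]'

```text
clock: 13.55
tcp_pos: [0.5771, 0.2751, 0.0835]
ee_rot: [-0.376, 0.599, 0.376, 0.599]
wrist_force: [0.3, 0.8, 0.6]
gripper_width: 0.0002
```

```bash
python3 - <<'E'
from h import *
q,d=snap('side','s8')
o_=np.zeros((480,800,3),np.uint8)
o_[:,:400]=cv2.resize(q[270:366,230:310],(400,480),interpolation=3);o_[:400,400:]=cv2.resize(q[190:270,270:350],(400,400),interpolation=3)
cv2.imwrite('pics/z9.png',o_[:,:,::-1]);o=robot.get_obs();print(o['tcp_pos'],o['wrist_force'])
E
```

```text
[0.57732716 0.27538019 0.08407707] [-0.46533895 -1.21079988  0.88715002]
```

View pics/z9.png

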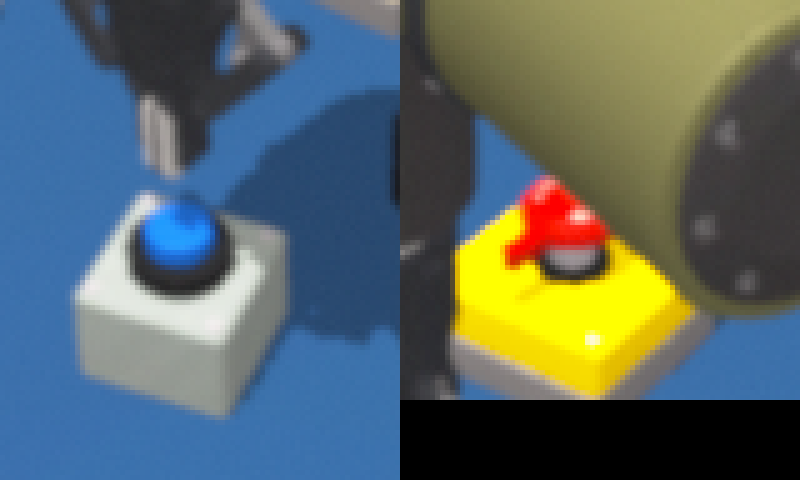

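```bash
python3 - <<'E'
from h import *
q=cv2.imread('pics/s0.png');d=np.load('pics/s0.npy');h=cv2.cvtColor(q,cv2.COLOR_BGR2HSV)
sub=h[300:340,245:290]
m=(sub[...,0]>100)&(sub[...,0]<125)&(sub[...,2]>180)&(sub[...,1]>150)
ys,xs=np.nonzero(m);W=np.array([world('side',x+245,y+300,d[y+300,x+245]) for x,y in zip(xs,ys)])
print(len(W),np.median(W,0),np.percentile(W,5,0),np.percentile(W,95,0))
T=W[abs(W[:,2]-.069)<.004];print(len(T),(T.min(0)+T.max(0))/2,T.mean(0))
b=(h[300:340,245:290,2]<70);ys,xs=np.nonzero(b)
W=np.array([world('side',x+245,y+300,d[y+300,x+245]) for x,y in zip(xs,ys)]);W=W[(W[:,2]<.08)]
print('bezel',len(W),np.percentile(W,[5,25,50,75,95],axis=0).round(4))
E
```

```text
134 [0.57612554 0.27939749 0.07206064] [0.56528184 0.23582243 0.0424868 ] [0.58990255 0.29073161 0.07450939]
88 [0.57647657 0.27746567 0.06946781] [0.57532384 0.27943415 0.07114101]
bezel 99 [[0.5565 0.2766 0.0557]
 [0.5606 0.2864 0.0595]
 [0.5694 0.293  0.0611]
 [0.5805 0.2969 0.0624]
 [0.5904 0.3    0.064 ]]
```

Emit:
servo_tool --increments '[{"grip":255,"delta_pos":[1.2,0.1,0.2],"spin":0},{"grip":255,"delta_pos":[1.2,0,0],"spin":0},{"grip":255,"delta_pos":[0.9,0,0],"spin":0},{"grip":255,"delta_pos":[0.3,0,0],"spin":0},{"grip":255,"delta_pos":[0.2,0,0],"spin":0},{"grip":255,"delta_pos":[0,0,0],"spin":0}]'

```text
clock: 14.35
tcp_pos: [0.5768, 0.2779, 0.0456]
ee_rot: [-0.377, 0.598, 0.377, 0.599]
wrist_force: [-3.1, -0.8, 4.2]
gripper_width: -0.0
```

Emit:
servo_tool --increments '[{"grip":255,"delta_pos":[0.2,0,0],"spin":0},{"grip":255,"delta_pos":[0,0,0],"spin":0}]'

```text
clock: 14.6
tcp_pos: [0.5771, 0.2781, 0.0436]
ee_rot: [-0.377, 0.598, 0.377, 0.599]
wrist_force: [-2.3, -1.2, 4.5]
gripper_width: 0.0003
```

Emit:
servo_tool --increments '[{"grip":255,"delta_pos":[0.2,0,0],"spin":0},{"grip":255,"delta_pos":[0,0,0],"spin":0}]'

```text
clock: 14.85
tcp_pos: [0.5771, 0.2781, 0.0429]
ee_rot: [-0.377, 0.598, 0.377, 0.599]
wrist_force: [-5.0, -2.6, 9.6]
gripper_width: 0.0001
```

```bash
python3 - <<'E'
from h import *
q,d=snap('side','s9');p,_=snap('top','t9')
cv2.imwrite('pics/z10.png',cv2.resize(q[290:360,235:305],(700,700),interpolation=3)[:560,:,::-1]);o=robot.get_obs();print(o['tcp_pos'],o['wrist_force'],o['torque'])
for v in range(296,334,3):print(v,[(1000*world('side',u,v,d[v,u])).round().astype(int).tolist() for u in (256,259,262,265,268,271,274,277)])
E
```

```text
[0.57713177 0.27809767 0.04287967] [-5.30264235 -2.20754883  9.49207749] [-0.67301987  1.6500907  -0.01023041]
296 [[589, 291, 136], [586, 283, 129], [573, 301, 148], [568, 300, 148], [562, 299, 148], [561, 283, 133], [594, 144, 2], [544, 299, 152]]
299 [[592, 285, 122], [584, 288, 125], [575, 298, 136], [569, 296, 136], [566, 288, 129], [562, 278, 121], [591, 154, 2], [542, 308, 152]]
302 [[591, 287, 115], [585, 288, 117], [578, 289, 120], [570, 296, 128], [567, 285, 118], [560, 288, 122], [548, 306, 141], [541, 309, 146]]
305 [[627, 183, 2], [587, 283, 104], [579, 289, 111], [570, 296, 119], [566, 290, 115], [556, 302, 128], [549, 304, 131], [542, 309, 137]]
308 [[624, 195, 5], [587, 286, 98], [579, 289, 102], [572, 292, 107], [564, 297, 113], [556, 302, 119], [549, 305, 124], [576, 185, 5]]
311 [[606, 248, 49], [587, 286, 89], [579, 292, 97], [573, 288, 94], [568, 286, 94], [563, 280, 89], [581, 194, 3], [575, 191, 2]]
314 [[603, 259, 51], [586, 288, 84], [580, 289, 85], [574, 288, 86], [568, 287, 86], [564, 279, 79], [562, 262, 63], [559, 250, 52]]
317 [[597, 278, 63], [588, 286, 72], [580, 290, 78], [574, 287, 77], [567, 289, 79], [565, 276, 68], [560, 271, 64], [557, 257, 51]]
320 [[594, 287, 63], [588, 286, 64], [580, 290, 69], [574, 289, 70], [569, 286, 67], [564, 280, 62], [558, 278, 62], [555, 265, 50]]
323 [[593, 291, 59], [587, 292, 61], [580, 291, 61], [574, 290, 62], [568, 288, 61], [562, 288, 62], [556, 286, 61], [553, 275, 51]]
326 [[594, 292, 50], [585, 299, 60], [578, 301, 63], [572, 299, 62], [566, 297, 61], [561, 291, 57], [556, 285, 52], [551, 281, 49]]
329 [[591, 301, 51], [585, 300, 52], [580, 296, 49], [572, 300, 55], [567, 294, 50], [561, 293, 50], [554, 293, 52], [549, 290, 49]]
332 [[590, 305, 47], [583, 307, 51], [577, 304, 49], [571, 305, 51], [565, 302, 50], [559, 300, 49], [553, 300, 51], [548, 296, 47]]
```

View pics/z10.png

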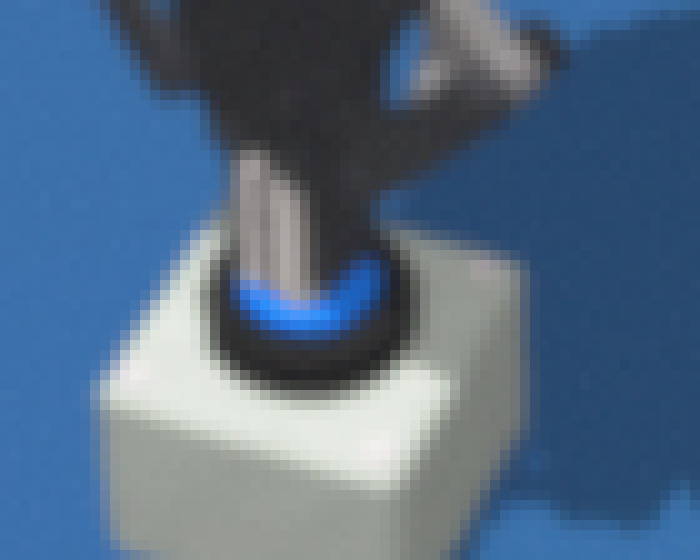

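Emit:
servo_tool --increments '[{"grip":255,"delta_pos":[0.1,0,0],"spin":0},{"grip":255,"delta_pos":[0,0,0],"spin":0}]'

```text
clock: 15.2
tcp_pos: [0.5772, 0.2781, 0.0428]
ee_rot: [-0.377, 0.598, 0.376, 0.599]
wrist_force: [-7.9, -1.9, 14.2]
gripper_width: 0.0
```

Emit:
servo_tool --increments '[{"grip":255,"delta_pos":[-0.5,0,0],"spin":0},{"grip":255,"delta_pos":[-1.5,0,0],"spin":0},{"grip":255,"delta_pos":[-3,0,0],"spin":0},{"grip":255,"delta_pos":[-3,0,0],"spin":0},{"grip":255,"delta_pos":[-3,0,0],"spin":0},{"grip":255,"delta_pos":[0,0,0],"spin":0},{"grip":255,"delta_pos":[0,0,0],"spin":0},{"grip":255,"delta_pos":[0,0,0],"spin":0}]'

```text
clock: 16.2
tcp_pos: [0.5763, 0.2778, 0.1487]
ee_rot: [-0.377, 0.599, 0.377, 0.598]
wrist_force: [0.2, -0.2, -0.1]
gripper_width: 0.0003
```

```bash
python3 - <<'E'
from h import *
q,d=snap('side','s10');p,dt=snap('top','t10')
o=robot.get_obs();print(o['clock'],o['tcp_pos'],o['wrist_force'],abs(o['joint_velocities']).max())
for v in range(312,324,3):print(v,[(1000*world('side',u,v,d[v,u])).round().astype(int).tolist() for u in (262,265,268)])
for v in (231,234):print(v,[(1000*world('side',u,v,d[v,u])).round().astype(int).tolist() for u in (297,300,303,306,309)])
E
```

```text
16.3 [0.57646268 0.27781112 0.14901757] [-0.14093593  0.59436962 -0.14988724] 0.0061446261439912836
312 [[586, 270, 71], [580, 269, 72], [573, 268, 73]]
315 [[583, 280, 73], [577, 278, 73], [571, 275, 71]]
318 [[581, 288, 73], [575, 285, 71], [569, 285, 72]]
321 [[580, 291, 67], [573, 292, 69], [569, 286, 65]]
231 [[568, -1, 95], [560, -1, 96], [553, -3, 96], [546, -6, 95], [538, -3, 99]]
234 [[567, 6, 91], [559, 7, 93], [359, 974, 796], [543, 8, 97], [537, 1, 93]]
```

View pics/s10.png

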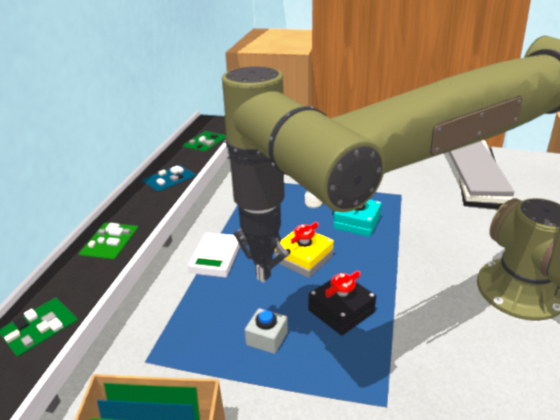

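View pics/t10.png

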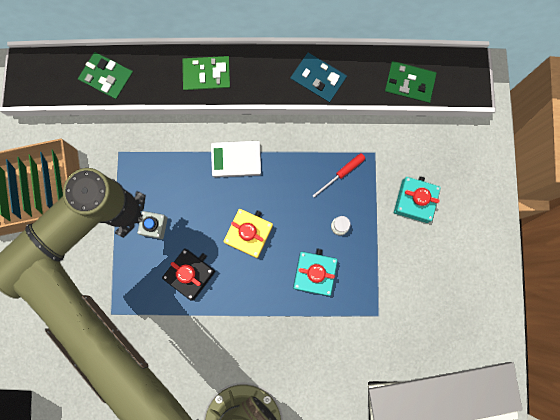

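```bash
python3 -c "
from workcell import robot
print(robot.job_done())"
```

```text
the job is handed in; nothing more can be done
None
```

I did the emergency-stop test in the order you asked and handed the job in at about 16.3 s on the robot clock.

- **Red button pressed:** I pushed it down with the closed fingers until the resistance vanished. The side camera then put the cap top at about 88 mm, so it had latched.
- **Twist release:** I pushed wing a clockwise from the side, through about 36° of finger travel after contact. The button popped up, and the side camera showed the cap at about 96 mm.
- **Blue reset:** I pressed it to its hard stop at 14 N; the camera showed it in by about 6–10 mm, within its error. I then let go, and it sprang back up.
- **Final check:** The arm is clear of everything and still, with no wrist force. Both buttons are up, and the wings are back near their rest angle. The jar, drive and screwdriver look unmoved in the top view.

**Disagreements:**
- **Tip height:** The fingertip was about 22 mm higher than the reported TCP over the red button, and about 19 mm higher over the reset. I relied on contact force and the camera for heights instead.
- **Depth readings:** Camera depth on the blue button also read about 2–4 mm high.

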